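# Build the sampling head on a clean-room air sampler

## Robot

A 6-joint arm with a two-finger parallel gripper is mounted at the origin on the work surface. World frame = base frame: x ahead of the robot, y to its left, z up, the work surface at z = 0. Lengths are in m, angles in rad, forces in N, time in s.
With the tool pointing down it reaches from about 0.275 to 0.875 m from the base axis. Payload 12.5 kg.
Tool frame: the origin (TCP) lies on the centre line of the jaws, within the pads' length; the fingertips stand r.finger_overhang ahead of it and the grasp point (between the pads) lies 3 mm ahead of it (r.finger_overhang is the distance from the TCP to the fingertips, in m); z points along the fingers, y is the direction in which the jaws open and shut (so a half turn about z gives the same grasp; the last joint's range is limited). The gripper opens to 85 mm and grips with 20 to 120 N. Pads are 22 mm wide; open, the fingers measure 114 mm over their backs; the gripper's body (76 mm by 85 mm) begins 54 mm behind the grasp point. The pads swing forward as they close: fully open they stand 13 mm farther back than shut.
Start: joints at [-1.327, 0.351, 1.652, -0, 1.139, -0.085], TCP at [0.178, -0.521, 0.253] pointing down, gripper open.
Joint ranges: [-2.75, 2.75], [-0.79, 2.1], [0.01, 2.65], [-1.57, 4.71], [0.07, 3.14], [-2.87, 2.87]. Speed limits (rad/s): [2.22, 2.22, 2.79, 3.14, 3.14, 3.14].

## Interface

Orientations are given as a unit quaternion [x, y, z, w].
In Python, from cell import r, optics gives the robot as it stands. The module is installed in compiled form; this text tells all that it offers. Calls block until the motion is done:
- r.move_to(position, orientation): joint-space move of the TCP to a pose.
- r.move_linear(position, rot=None, vel=0.15): straight line of the TCP; rot=None keeps the orientation; vel is the mean speed in m/s.
- r.set_joints(angles): joint-space move.
- r.set_gripper(opening, squeeze=None): opening from 0.0 (shut) to 1.0 (fully open); squeeze is the grip in N (None keeps the last); returns when the fingers have stopped.
- r.sleep(seconds).
- r.inverse_kinematics(position, orientation): joint angles nearest the present ones, or None.
- optics.get_image(name): name is "scene" or "top"; returns a dict with "pixels" (420x560x3 uint8, red, green, blue), "depth" (420x560 float32, m along the optical axis (not along the pixel's ray), 0 where there is no reading), "fx", "fy", "cx", "cy" (pixels), "camera_from_world" (4x4, takes a point from world to camera coordinates). Camera axes: x right, y down, z forward; pixel columns grow to the right and rows downward; lengths in m; the calibration is good to about 2 mm. A picture is of the moment at which its call begins.
A pose or a line that the arm cannot do raises r.PlanningError and nothing moves.
- r.hand_in(): hands the job in, once; it reports no verdict.
Readings, each from a call of its own:
- r.current_t(): time.
- r.current_q(): joint angles.
- r.current_qvel(): joint speeds.
- r.current_effort(): joint torques, N m.
- r.current_tool_pos(): TCP position.
- r.current_ee_rot(): TCP orientation.
- r.current_contact_force(): force on the tool from outside, world axes, zero at the start.
- r.current_torque(): the same for the moment, N m.
- r.current_opening(): opening from 0.0 (shut) to 1.0 (fully open).
Only numpy, scipy, OpenCV 4.12 (cv2) and the standard library are available. Lean on these libraries where they do the work, as an engineer would, in place of code of your own. Each camera call takes 0.05 s, during which the arm holds its last target. There are 200 camera calls.

## Task

Get the air sampler ready: first take the grey transit plug off the instrument's round stage and park it upright in the white dish. Then build the sampling head on that stage from the bottom up, one part after another: the open steel cup in the stage's collar, the jet plate in the cup's mouth, and the black-topped intake in the jet plate, each upright and fully home. Leave the small amber jar and the petri dish where they stand.

Things in the scene. Friction and masses are not known exactly. Their poses are not given: they have to be found in the camera images.
- stage (a point): Round steel stage on the deck of the black instrument (fixed, turned up to 15 degrees). Point: centre of the flat floor inside its collar, 68 mm above the table; z up. Collar 64 mm inside, 82 mm outside, 6 mm high. Around it the deck, 65 mm above the table, reaches 110 to 140 mm along x and 90 mm along -y; from 120 mm along +y a tower stands 160 mm high. At the start the plug is in the collar.
- dish_floor (a point): The white round parking dish, fixed on the table: 92 mm outside, 84 mm inside, rim 10 mm above the table; this point is the centre of its inner floor, 4 mm above the table; z up.
- plug_c (a point): The transit plug, grey plastic, 42 mm high: a disc 56 mm across and 10 mm thick, with an upright round grip knob 26 mm across on top (from 10 to 42 mm above the underside). The point is on its axis, half-way up (21 mm above the underside); z up. Starts in the stage's collar. 0.06 to 0.13 kg.
- cup_c (a point): The cup: plain bright steel, deep, open on top, 46 mm high, 62 mm across (lowest 8 mm: a foot 56 mm across), mouth 54 mm across, wall 4 mm. Point: on its axis, 23 mm above its underside; z up. Stands upright on the table. Its foot goes in the stage's collar and rests on the floor there (4 mm play all round). 0.15 to 0.31 kg.
- jet_c (a point): The jet plate: dull aluminium, 42 mm high. Lowest 10 mm: a bevelled spigot 47 mm across; above: a body 58 mm across with a recess in its top, 44 mm across, 12 mm deep, nine small dark holes in its floor. Point: on its axis, 21 mm above its underside; z up. Stands upright. Its spigot goes in the cup's mouth (3.5 mm play all round) until its shoulder rests on the rim. 0.11 to 0.23 kg.
- intake_c (a point): The intake, 50 mm high: bevelled steel spigot 37 mm across (lowest 10 mm), steel neck 52 mm across (10 to 24 mm), black round head 60 mm across (24 to 50 mm), grey star on its flat top. Point: on its axis, 25 mm above its underside; z up. Stands upright. Its spigot goes in the jet plate's recess (3.5 mm play all round) until its shoulder rests on the rim. 0.09 to 0.2 kg.
- vial_c (a point): A small amber glass jar with a white cap, 38 mm across, 62 mm high, loose, not part of the job; the point is on its axis, 31 mm above the table.
- petri_c (a point): A closed clear petri dish, 64 mm across, 18 mm high, loose, not part of the job; the point is at its centre, 9 mm above the table.

How it is judged:
On the way, in this order (a step that is already met when the one before it is completed fails the run):
1. the plug is parked upright in the white dish (horizontal distance between plug_c and dish_floor below 0.013 m and z of plug_c in the frame of dish_floor between 0.018 and 0.024 m and angle between plug_c's own z axis and vertical below 0.08 rad), for 0.2 s.
2. the cup stands in the stage's collar (horizontal distance between cup_c and stage below 0.008 m and z of cup_c in the frame of stage between 0.02 and 0.026 m and angle between cup_c's own z axis and vertical below 0.08 rad), for 0.2 s.
3. the jet plate is seated in the cup (horizontal distance between jet_c and cup_c below 0.008 m and z of jet_c in the frame of cup_c between 0.031 and 0.037 m and angle between jet_c's own z axis and vertical below 0.08 rad), for 0.2 s.
4. the intake is seated in the jet plate (horizontal distance between intake_c and jet_c below 0.008 m and z of intake_c in the frame of jet_c between 0.033 and 0.039 m and angle between intake_c's own z axis and vertical below 0.08 rad), for 0.2 s.
At the end, for the whole second after the job is handed in: Plug on the dish floor within 13 mm of its centre; cup on the stage floor, jet plate in the cup, intake in the jet plate, each within 8 mm of the axis below and 3 mm of its fully home height; all upright within 0.08 rad and at rest (below 0.02 m/s) (all of step 1 and all of step 2 and all of step 3 and all of step 4 and linear speed of each of plug, cup, jet, intake below 0.02 m/s); the robot touches nothing.
It fails at once if the amber jar or the petri dish is shifted by more than 30 mm (distance of any of vial_c, petri_c from where it was at the start of the episode above 0.03 m).
It also fails if it takes over 120 s, if anything falls off the work surface, if the arm or the gripper's body presses on something with over 40 N, if the wrist force passes 120 N, or if a joint passes its speed limit or range.

## Working session

There is one attempt and no reset: what is moved stays moved. The work goes in short steps, each a Python script; the robot and the scene stay as the last script left them, time stands still between calls to the robot, and variables do not carry over. Pictures are saved under pics/ and viewed, about 12 in all and at most 16, crops included, and the job is handed in when it is done.

```bash
mkdir -p pics
cat > h.py <<'E'
import numpy as np, cv2
from cell import r, optics
def grab(n, fn=None):
    d=optics.get_image(n)
    if fn: cv2.imwrite('pics/'+fn, d['pixels'][:,:,::-1])
    return d
def cloud(d):
    "world xyz per pixel (nan w/o depth)"
    z=d['depth'].astype(float); v,u=np.indices(z.shape)
    P=np.stack([(u-d['cx'])/d['fx']*z,(v-d['cy'])/d['fy']*z,z],-1)
    M=np.linalg.inv(d['camera_from_world']); W=P@M[:3,:3].T+M[:3,3]; W[z<=0]=np.nan
    return W
def ray(d,u,v,h):
    M=np.linalg.inv(d['camera_from_world']); c=M[:3,3]
    k=M[:3,:3]@np.array([(u-d['cx'])/d['fx'],(v-d['cy'])/d['fy'],1]); return c+k*(h-c[2])/k[2]
E
python3 - <<'E'
from h import *
for n in('top','scene'):
    d=grab(n,n+'0.png'); np.savez('/tmp/'+n,**d); M=np.linalg.inv(d['camera_from_world']); print(n,M.round(3).tolist(),d['fx'],(d['depth']>0).mean())
print(r.finger_overhang,r.current_t(),r.current_ee_rot())
E
```

```text
top [[0.013, -0.987, 0.162, 0.395], [-1.0, -0.011, 0.011, -0.036], [-0.009, -0.163, -0.987, 1.114], [0.0, 0.0, 0.0, 1.0]] 512.0039567616109 0.9961224489795918
scene [[0.818, 0.411, -0.403, 0.903], [0.576, -0.596, 0.56, -0.519], [-0.009, -0.69, -0.724, 0.693], [0.0, 0.0, 0.0, 1.0]] 464.25059296383824 0.9959311224489796
0.022 0.1 [ 9.86514053e-01  1.63675814e-01 -5.04381960e-05 -4.98723722e-04]
```

View pics/top0.png

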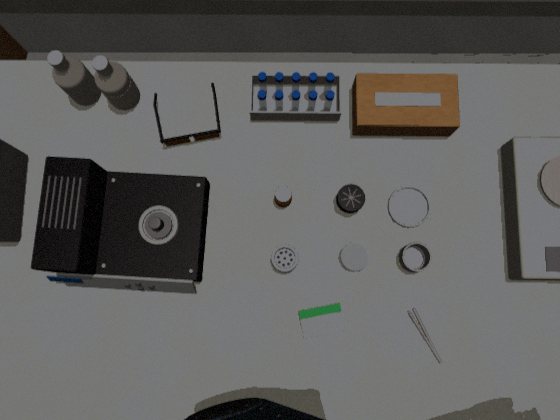

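View pics/scene0.png

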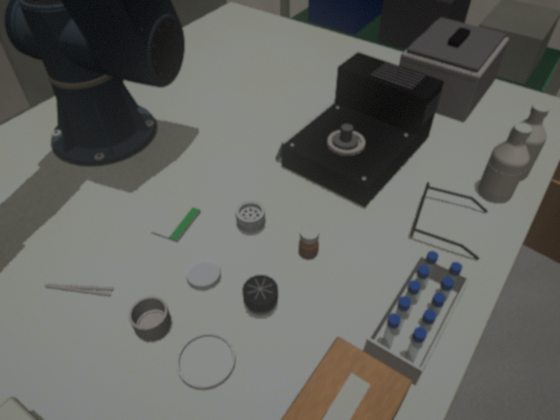

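The top view shows the stage with the plug at (158,224), jet plate (285,260), jar (284,197), intake (350,198), petri (353,257), white dish (409,207) and cup (415,257). The scene view shows the same layout, with nothing on top of anything else.

```bash
cat >> h.py <<'E'
def circ(d,x,y,z0,z1,R):
    "centre/size of points in a height band near x,y"
    W=cloud(d); m=(W[...,2]>z0)&(W[...,2]<z1)&(np.hypot(W[...,0]-x,W[...,1]-y)<R)
    P=W[m]
    if len(P)<8: return None
    a=np.percentile(P[:,:2],1,axis=0); b=np.percentile(P[:,:2],99,axis=0)
    (cx,cy),rr=cv2.minEnclosingCircle(P[:,:2].astype(np.float32))
    return np.array([*(a+b)/2,*(b-a),cx,cy,2*rr,np.median(P[:,2]),len(P)]).round(4)
E
python3 - <<'E'
from h import *
D={n:dict(np.load(f'/tmp/{n}.npz')) for n in('top','scene')}
t=D['top']
S=dict(plug=(155,222,.110,.10,.13,.03),collar=(158,224,.074,.0705,.078,.055),jet=(285,260,.042,.037,.05,.045),vial=(284,197,.062,.055,.07,.04),intake=(350,198,.05,.045,.06,.045),petri=(353,257,.018,.012,.025,.05),dish=(409,207,.01,.0065,.016,.06),cup=(415,257,.046,.04,.055,.045))
for k,(u,v,h,z0,z1,R) in S.items():
    p=ray(t,u,v,h); print(k,p.round(3))
    for n in D: print('   ',n,circ(D[n],p[0],p[1],z0,z1,R))
W=cloud(t); m=(W[...,2]>.055)&(W[...,2]<.068)&(abs(W[...,0]-.37)<.25)&(W[...,1]>.1)&(W[...,1]<.45)
print('deck',cv2.minAreaRect(W[m][:,:2].astype(np.float32)))
E
```

```text
plug [0.552 0.217 0.11 ]
    top [5.500e-01 2.190e-01 2.360e-02 2.390e-02 5.497e-01 2.193e-01 2.630e-02
 1.090e-01 1.350e+02]
    scene [5.524e-01 2.190e-01 2.450e-02 2.570e-02 5.531e-01 2.194e-01 2.710e-02
 1.083e-01 1.050e+02]
collar [0.553 0.219 0.074]
    top [5.513e-01 2.201e-01 7.790e-02 7.740e-02 5.567e-01 2.210e-01 9.160e-02
 7.430e-02 7.280e+02]
    scene [5.527e-01 2.199e-01 7.750e-02 7.760e-02 5.527e-01 2.210e-01 8.350e-02
 7.370e-02 4.650e+02]
jet [ 0.485 -0.043  0.042]
    top [ 4.891e-01 -4.100e-02  5.450e-02  5.450e-02  4.891e-01 -4.160e-02
  5.780e-02  4.090e-02  2.390e+02]
    scene [ 4.909e-01 -4.170e-02  5.550e-02  5.500e-02  4.903e-01 -4.140e-02
  5.960e-02  4.050e-02  2.550e+02]
vial [ 0.615 -0.04   0.062]
    top [ 6.220e-01 -3.630e-02  3.330e-02  3.160e-02  6.219e-01 -3.670e-02
  3.550e-02  6.130e-02  2.120e+02]
    scene [ 6.239e-01 -3.700e-02  3.270e-02  3.210e-02  6.235e-01 -3.620e-02
  3.670e-02  6.100e-02  2.520e+02]
intake [ 0.617 -0.179  0.05 ]
    top [ 6.174e-01 -1.806e-01  5.540e-02  5.650e-02  6.184e-01 -1.809e-01
  6.060e-02  4.930e-02  5.960e+02]
 
[... 270 characters left out ...]
1 -1.923e-01  6.040e-02  6.040e-02  4.976e-01 -1.919e-01
  6.530e-02  1.710e-02  8.440e+02]
dish [ 0.607 -0.313  0.01 ]
    top [ 6.090e-01 -3.129e-01  8.910e-02  8.880e-02  6.089e-01 -3.132e-01
  9.270e-02  8.600e-03  2.940e+02]
    scene [ 6.098e-01 -3.132e-01  8.940e-02  8.940e-02  6.094e-01 -3.131e-01
  9.330e-02  9.000e-03  4.900e+02]
cup [ 0.494 -0.314  0.046]
    top [ 4.944e-01 -3.167e-01  5.900e-02  6.130e-02  4.950e-01 -3.169e-01
  6.270e-02  4.490e-02  1.850e+02]
    scene [ 4.962e-01 -3.169e-01  5.970e-02  5.960e-02  4.954e-01 -3.162e-01
  6.430e-02  4.460e-02  3.570e+02]
deck ((0.5256935954093933, 0.2883046269416809), (0.3214872479438782, 0.19013787806034088), 89.64686584472656)
```

```bash
cat >> h.py <<'E'
Q=[1,0,0,0]   # tool down, jaws along world y
def pick(x,y,z,hi,op=1.0,sq=50):
    r.set_gripper(op); r.move_to([x,y,hi],Q); r.move_linear([x,y,z],vel=.12)
    r.set_gripper(0,squeeze=sq); print('closed',r.current_opening(),r.current_contact_force().round(1) if hasattr(r.current_contact_force(),'round') else r.current_contact_force())
    r.move_linear([x,y,hi],vel=.15); print('lifted',r.current_opening(),np.round(r.current_contact_force(),1),r.current_t())
def place(x,y,z,hi,dz=.001,op=1.0):
    r.move_to([x,y,hi],Q); r.move_linear([x,y,z+.02],vel=.15); f0=np.array(r.current_contact_force())
    r.move_linear([x,y,z+dz],vel=.03); print('down',np.round(np.array(r.current_contact_force())-f0,1))
    r.set_gripper(op); r.sleep(.2); r.move_linear([x,y,hi],vel=.15); print('t',r.current_t())
E
python3 - <<'E'
from h import *
pick(.551,.219,.108,.22)
d=grab('scene','p1.png'); d2=grab('top')
for e in(d,d2): print(circ(e,.551,.219,.1785,.189,.045))
place(.6093,-.313,.044,.22)
d=grab('top'); print('knob',circ(d,.6093,-.313,.036,.06,.04))
d=grab('scene','p2.png'); print('knob',circ(d,.6093,-.313,.036,.06,.04))
E
```

```text
closed 0.2831517919354591 [-0.4 -0.3  4.5]
lifted 0.2863067915735194 [-0.1  0.6 -0.9] 5.8
[5.513e-01 2.157e-01 5.380e-02 5.380e-02 5.510e-01 2.160e-01 5.910e-02
 1.869e-01 2.910e+02]
[5.371e-01 1.970e-01 2.040e-02 1.480e-02 5.375e-01 1.965e-01 2.500e-02
 1.870e-01 6.300e+01]
down [ 0.3 -0.1 -0.7]
t 11.9417
knob [ 6.033e-01 -3.060e-01  1.130e-02  9.100e-03  6.033e-01 -3.051e-01
  1.420e-02  4.310e-02  2.100e+01]
knob [ 6.106e-01 -3.142e-01  2.420e-02  2.400e-02  6.102e-01 -3.136e-01
  2.680e-02  4.490e-02  2.470e+02]
```

View pics/p2.png

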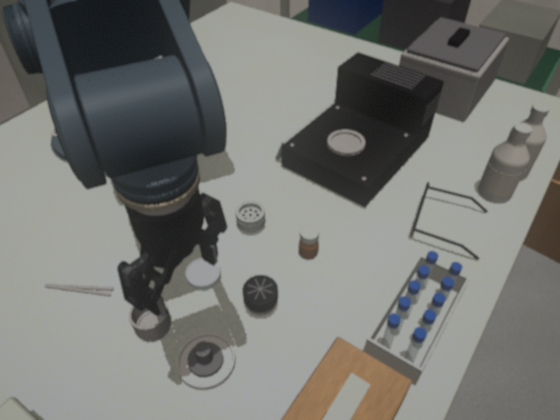

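The scene view shows the plug upright in the dish at (206,357), 1–2 mm off centre, and the collar at (346,142) is empty. Next is the cup.

Run:
```python
from h import *
d=grab('scene'); print('collar',circ(d,.552,.22,.0715,.078,.05))
pick(.4953,-.3166,.040,.22)
r.move_to([.552,.22,.22],Q)
d=grab('scene','p3.png'); print('foot',circ(d,.552,.22,.178,.187,.05), circ(d,.552,.22,.19,.222,.05))
place(.552,.22,.108,.22)
d=grab('scene'); print('cup',circ(d,.552,.22,.107,.12,.05))
r.move_to([.49,-.041,.22],Q)
d=grab('top','p4.png'); print('cup',circ(d,.552,.22,.107,.12,.05))
d=grab('scene','p5.png'); print('cup',circ(d,.552,.22,.107,.12,.05))
```

```text
collar [5.535e-01 2.206e-01 7.800e-02 7.920e-02 5.532e-01 2.203e-01 8.360e-02
 7.310e-02 2.520e+02]
closed 0.7211215409950186 [-2.9  1.6  9. ]
lifted 0.7212102955661803 [ 0.1  0.2 -2.8] 16.2083
foot [5.554e-01 2.061e-01 4.840e-02 3.540e-02 5.546e-01 2.141e-01 5.570e-02
 1.819e-01 8.100e+01] [5.553e-01 2.107e-01 5.530e-02 7.340e-02 5.580e-01 2.121e-01 8.180e-02
 2.084e-01 5.900e+02]
down [-3.7  0.6  5.4]
t 21.4667
cup [5.530e-01 2.185e-01 5.940e-02 6.090e-02 5.513e-01 2.193e-01 6.730e-02
 1.116e-01 2.150e+02]
cup [5.508e-01 2.179e-01 5.980e-02 6.030e-02 5.508e-01 2.179e-01 6.230e-02
 1.125e-01 2.240e+02]
cup [5.528e-01 2.179e-01 5.920e-02 6.070e-02 5.544e-01 2.181e-01 6.730e-02
 1.114e-01 2.130e+02]
```

View pics/p5.png

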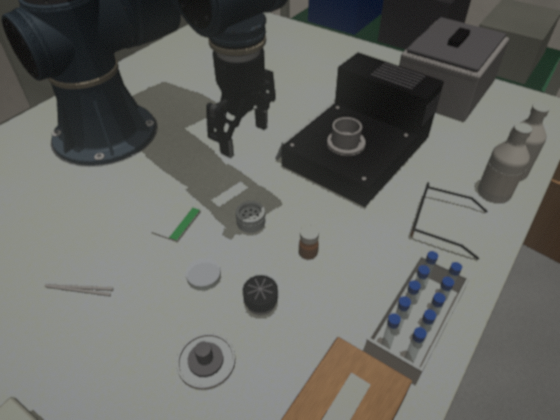

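The scene view shows the cup standing in the collar at (346,133), with the gripper clear above the jet plate at (251,216). There was a light contact on the way down, so I check the rim is level before placing the jet plate.

```bash
cat >> h.py <<'E'
def tilt(d,x,y,z0,z1,R0,R):
    W=cloud(d); q=np.hypot(W[...,0]-x,W[...,1]-y); P=W[(W[...,2]>z0)&(W[...,2]<z1)&(q<R)&(q>R0)]
    c=np.linalg.lstsq(np.c_[P[:,:2]-[x,y],np.ones(len(P))],P[:,2],rcond=None)[0]; return c.round(4),len(P)
E
python3 - <<'E'
from h import *
for n in('top','scene'):
    d=grab(n); print('cup rim',tilt(d,.552,.218,.107,.12,.026,.032),'table jet rim',tilt(d,.49,-.041,.037,.05,.021,.03), 'jet',circ(d,.49,-.041,.037,.05,.045))
E
```

```text
cup rim (array([-0.0103, -0.0044,  0.1124]), 205) table jet rim (array([-0.0642,  0.0281,  0.0394]), 90) jet [ 4.722e-01 -4.010e-02  2.070e-02  4.880e-02  4.788e-01 -4.010e-02
  5.330e-02  4.060e-02  9.000e+01]
cup rim (array([-0.0092,  0.0036,  0.1111]), 202) table jet rim (array([0.0045, 0.0055, 0.0404]), 255) jet [ 4.910e-01 -4.160e-02  5.540e-02  5.580e-02  4.904e-01 -4.110e-02
  5.940e-02  4.040e-02  2.610e+02]
```

The rim is level and the cup is seated. Next, the jet plate and a check of it.

Run:
```python
from h import *
pick(.490,-.041,.038,.22)
r.move_to([.552,.218,.25],Q)
place(.552,.218,.142,.25)
r.move_to([.6185,-.1805,.22],Q)
for n in('top','scene'):
    d=grab(n,'p6'+n+'.png'); c=circ(d,.552,.218,.14,.15,.045); print('jet',c,tilt(d,.552,.218,.14,.15,.0225,.031))
    print('cup',circ(d,.552,.218,.085,.105,.04))
```

```text
closed 0.6642855611955961 [-2.9  0.6 11.7]
lifted 0.6673586052563915 [ 0.1 -0.9 -2.5] 26.65
down [-3.  -0.4  3.2]
t 30.925
jet [5.503e-01 2.156e-01 5.460e-02 5.520e-02 5.506e-01 2.159e-01 5.800e-02
 1.445e-01 3.170e+02] (array([0.0101, 0.0006, 0.1448]), 247)
cup [5.469e-01 2.059e-01 5.370e-02 3.810e-02 5.489e-01 2.142e-01 6.110e-02
 9.640e-02 8.100e+01]
jet [5.527e-01 2.155e-01 5.560e-02 5.570e-02 5.541e-01 2.170e-01 6.290e-02
 1.442e-01 2.300e+02] (array([-0.0074,  0.0094,  0.1441]), 179)
cup [5.562e-01 2.072e-01 5.300e-02 4.050e-02 5.541e-01 2.146e-01 6.120e-02
 9.490e-02 2.240e+02]
```

View pics/p6scene.png

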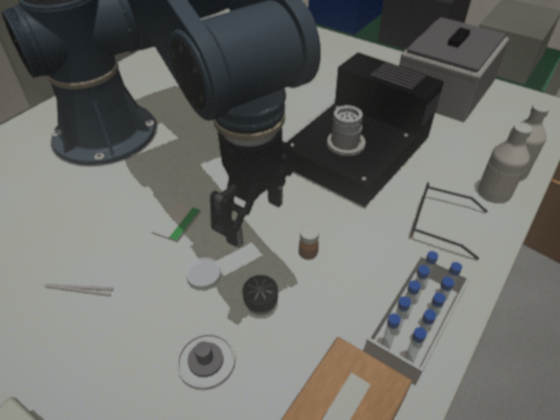

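The jet plate is level in the cup, seen at (347,118), and its rim is at the fully-home height. Its centre measures (0.5515, 0.2156). Releases have landed about 2 mm toward −y, so I aim the intake a little to +y.

Run:
```python
from h import *
pick(.6185,-.1805,.044,.22)
r.move_to([.552,.217,.26],Q)
place(.552,.217,.180,.29)
r.move_to([.45,-.15,.3],Q)
for n in('top','scene'):
    d=grab(n,'p7'+n+'.png'); print('intake',circ(d,.552,.217,.189,.203,.045),tilt(d,.552,.217,.189,.203,0,.03))
    print('jet side',circ(d,.552,.217,.12,.145,.04))
    print('plug',circ(d,.6093,-.313,.04,.06,.04),'vial',circ(d,.622,-.037,.055,.07,.04),'petri',circ(d,.497,-.192,.012,.025,.05))
print(r.current_t())
```

```text
closed 0.6862480106705142 [-1.6  1.4  5.3]
lifted 0.68671231802937 [-0.7 -0.3 -1.6] 36.3
down [ 0.  -0.2 -0.3]
t 41.05
intake None (array([-0.0104, -0.0019,  0.1896]), 7)
jet side [5.458e-01 2.072e-01 4.800e-02 4.030e-02 5.484e-01 2.127e-01 5.710e-02
 1.334e-01 1.140e+02]
plug [ 6.082e-01 -3.140e-01  2.360e-02  2.360e-02  6.084e-01 -3.141e-01
  2.640e-02  4.480e-02  1.160e+02] vial [ 6.220e-01 -3.640e-02  3.350e-02  3.160e-02  6.222e-01 -3.640e-02
  3.570e-02  6.080e-02  2.160e+02] petri None
intake None (array([0., 0., 0.]), 0)
jet side [5.545e-01 2.049e-01 5.230e-02 3.560e-02 5.533e-01 2.134e-01 5.760e-02
 1.330e-01 3.020e+02]
plug [ 6.105e-01 -3.138e-01  2.450e-02  2.400e-02  6.099e-01 -3.140e-01
  2.710e-02  4.510e-02  2.230e+02] vial [ 6.236e-01 -3.660e-02  3.250e-02  3.400e-02  6.239e-01 -3.600e-02
  3.770e-02  6.090e-02  2.490e+02] petri [ 4.980e-01 -1.918e-01  6.050e-02  5.970e-02  4.975e-01 -1.908e-01
  6.640e-02  1.710e-02  8.440e+02]
42.5667
```

View pics/p7scene.png

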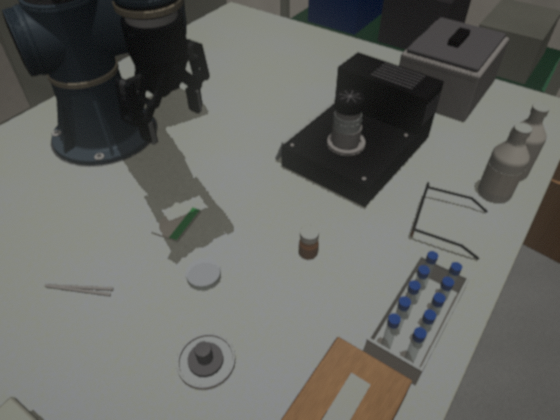

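The intake sits on the stack at (348,105). My height band was wrong because the home top is at 0.186 m, so I measure it again.

Run:
```python
from h import *
for n in('top','scene'):
    d=grab(n); print('intake',circ(d,.552,.216,.18,.195,.04),tilt(d,.552,.216,.18,.195,0,.027))
```

```text
intake [5.507e-01 2.149e-01 5.570e-02 5.610e-02 5.509e-01 2.155e-01 6.050e-02
 1.850e-01 8.070e+02] (array([0.0059, 0.0031, 0.1852]), 647)
intake [5.532e-01 2.151e-01 5.570e-02 5.680e-02 5.525e-01 2.158e-01 6.360e-02
 1.849e-01 4.460e+02] (array([-0.0054,  0.0073,  0.1851]), 326)
```

Its top is at 0.185 m (0.186 is home, and the depth reads about 1 mm low). It is level and within 1 mm of the jet plate's axis. The gripper is clear, so I hand in.

```bash
python3 -c "
from h import *
r.hand_in(); print(r.current_t())"
```

```text
the job is handed in; nothing more can be done
the job is handed in; nothing more can be done
```

The plug is parked upright in the white dish. The cup, jet plate and intake are stacked on the stage in that order, and I handed the job in at about 43 s of the 120 s allowed.

| Part | Off centre (mm) | Limit (mm) | Height and tilt |
|---|---|---|---|
| Plug in dish | 1–2 | 13 | Knob top within about 1 mm of its home height |
| Cup in collar | about 2.5 | 8 | Rim level (0.01 rad or less), at home height allowing for the depth reading 1–2 mm low |
| Jet plate in cup | about 2.5 | 8 | Level, rim at home height |
| Intake in jet plate | about 1 | 8 | Level, top at 0.185 m against 0.186 m home |

- **Light contacts:** the cup and the jet plate each touched lightly on the way down, with 3–5 N of extra force. Both were level afterwards.
- **Failed check:** my first height check of the intake came back empty because I had set the height band too high. The repeat with the right band gave the figures above.
- **Jar and petri dish:** the amber jar had not moved in either view. The petri dish had not moved in the scene view, but the last top view gave no reading for it.

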